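# Steady the rocking soldering jig

## Task

The soldering jig's plate rocks on one of its four corners: with your fingertips press the corners down one after another until you find the one that gives. Then let go of the plate and press only that corner's raised shim tab down until it lies flat, leaving the other three tabs standing up. Pinch and lift nothing, and leave the loose things around the jig where they are.

Things in the scene. Friction and masses are not known exactly. Their poses are not given: they have to be found in the camera images.
- jig_base: fixed dark steel base slab of the jig, 200 (x) x 244 (y) x 12 mm; origin at the centre of its underside on the table, x roughly away from the robot, y left, z up. Fences (31 mm high) at the middle of its plate's edges keep the plate from sliding.
- plate: loose aluminium plate 170 (x) x 130 (y) x 8 mm, top 35 mm above table, with a circuit board (parts to 12 mm above the plate) in its middle; origin: centre of underside. Level on 4 hidden, alike feet. One, unknown, is sprung: pressed (2 N starts it, 4.5 N bottoms it) its corner sinks 4.5 mm, the plate tilts 3 degrees, and it springs back when let go. The other three corners do not give.
- corner_a (a point): point on the plate's top face at the near left corner, right above that foot, 13 mm (x) and 15 mm (y) in from the plate's edges: the place to press when testing that corner
- corner_b (a point): point on the plate's top face at the far left corner, right above that foot, 13 mm (x) and 15 mm (y) in from the plate's edges: the place to press when testing that corner
- corner_c (a point): point on the plate's top face at the far right corner, right above that foot, 13 mm (x) and 15 mm (y) in from the plate's edges: the place to press when testing that corner
- corner_d (a point): point on the plate's top face at the near right corner, right above that foot, 13 mm (x) and 15 mm (y) in from the plate's edges: the place to press when testing that corner
- shim_a (a joint): angle (rad) of the shim of the near left corner (corner_a): 0 = pressed flat (its stop), 0.30 to 0.40 at the start (standing up). It is a stiff hinged leaf with friction, and stays where it is left; pressing at tab_a takes about 4 N. Flat, it supports that corner of the plate
- shim_b (a joint): angle (rad) of the shim of the far left corner (corner_b): 0 = pressed flat (its stop), 0.30 to 0.40 at the start (standing up). It is a stiff hinged leaf with friction, and stays where it is left; pressing at tab_b takes about 4 N. Flat, it supports that corner of the plate
- shim_c (a joint): angle (rad) of the shim of the far right corner (corner_c): 0 = pressed flat (its stop), 0.30 to 0.40 at the start (standing up). It is a stiff hinged leaf with friction, and stays where it is left; pressing at tab_c takes about 4 N. Flat, it supports that corner of the plate
- shim_d (a joint): angle (rad) of the shim of the near right corner (corner_d): 0 = pressed flat (its stop), 0.30 to 0.40 at the start (standing up). It is a stiff hinged leaf with friction, and stays where it is left; pressing at tab_d takes about 4 N. Flat, it supports that corner of the plate
- tab_a (a point): point on the upper face of the near left shim's tab, a steel leaf 36 (x) by 44 (y) by 3 mm that sticks out sideways (left) from under the plate and slopes upward away from it; the point is 32 mm from the leaf's hinge line, 12 mm from its free end, and is the place to press. Pressed flat, the tab's upper face is 27 mm above the table
- tab_b (a point): point on the upper face of the far left shim's tab, a steel leaf 36 (x) by 44 (y) by 3 mm that sticks out sideways (left) from under the plate and slopes upward away from it; the point is 32 mm from the leaf's hinge line, 12 mm from its free end, and is the place to press. Pressed flat, the tab's upper face is 27 mm above the table
- tab_c (a point): point on the upper face of the far right shim's tab, a steel leaf 36 (x) by 44 (y) by 3 mm that sticks out sideways (right) from under the plate and slopes upward away from it; the point is 32 mm from the leaf's hinge line, 12 mm from its free end, and is the place to press. Pressed flat, the tab's upper face is 27 mm above the table
- tab_d (a point): point on the upper face of the near right shim's tab, a steel leaf 36 (x) by 44 (y) by 3 mm that sticks out sideways (right) from under the plate and slopes upward away from it; the point is 32 mm from the leaf's hinge line, 12 mm from its free end, and is the place to press. Pressed flat, the tab's upper face is 27 mm above the table
- standoff: bystander: brass standoff, 14 mm across, 38 mm tall, stands upright on the jig base between the two left tabs. Origin at its underside
- capacitor: bystander: black capacitor can, 16 mm across, 26 mm tall, stands upright on the jig base between the two right tabs. Origin at its underside
- spool: bystander: solder spool, 60 mm across, 38 mm tall, stands on the table left of the jig. Origin at its underside
- tray: bystander: clear green compartment tray 90 x 180 x 30 mm with its clear lid standing open (to 107 mm high) on the far side, beyond the jig. Origin at its underside
- marker: bystander: white marker pen with orange cap, 130 mm long, 17 mm thick, lies on the table right of the jig. Origin at its underside
- nippers: bystander: red and blue handled cutting nippers, 120 mm long, lying on the table. Origin at its underside
- tweezers: bystander: steel tweezers, 120 mm long, lying on the table. Origin at its underside
- driver: bystander: screwdriver, 170 mm long, lying on the table. Origin at its underside
Things that resemble listed ones, but are neither listed nor needed, are in the scene too. Of the things that look like the plate, the middle-sized one is meant.

How it is judged:
By the outcome, as a careful person would: the job done as asked, in the order asked, and still so for the second after the job is handed in, with the robot touching nothing.
It also fails if it takes over 51 s, if anything falls off the work surface, if the arm or the gripper's body presses on something with over 40 N, if the wrist force passes 120 N, or if a joint passes its speed limit or range.

## Robot

A 6-joint arm with a two-finger parallel gripper is mounted at the origin on the work surface. World frame = base frame: x ahead of the robot, y to its left, z up, the work surface at z = 0. Lengths are in m, angles in degrees, forces in N, time in s.
With the tool pointing down it reaches from about 0.4 to 0.825 m from the base axis. Payload 7 kg.
Tool frame: the origin (TCP) lies on the front face of the gripper's body, between the roots of the fingers; the fingertips stand 66 mm ahead of it and the grasp point (between the pads) lies 47 mm ahead of it; z points along the fingers, y is the line along which they close (so a half turn about z gives the same grasp; the last joint's range is limited). The gripper opens to 88 mm and grips with 3 to 60 N. Pads are 19 mm wide; open, the fingers measure 130 mm over their backs; the gripper's body (78 mm by 193 mm) begins 47 mm behind the grasp point.
Start: joints at [84.059, 20.546, 0.682, 0, -70.136, -16.507], TCP at [0.258, 0.624, 0.292] pointing down, gripper open.
Joint ranges: [-176.03, 176.03], [-82.01, 121.73], [-58.28, 71.71], [-173.87, 95.51], [-174.79, -0.11], [-173.66, 173.66]. Speed limits (degrees/s): [136.94, 136.94, 172.46, 180, 180, 180].

## Interface

Orientations are given as [roll, pitch, yaw] about the fixed x, y, z axes, in that order (R = Rz(yaw) Ry(pitch) Rx(roll)).
In Python, from plant import ctrl gives the robot as it stands.
- The arm moves only by the tool send_rows, never from a script. Its argument "deltas" is a list of rows, each a list of 2 entries, a list of its own where there are three numbers: the shift along the tool's x, y, z each as a share of 800 mm, from -1 to 1, then the turn about the tool's z as a share of 90 degrees, from -1 to 1. A call has exactly 5 rows; each row is the pose to reach, as a shift and turn from the pose commanded when the call began, along the tool's axes at that moment; what a row does not reach only later rows make up. A row lasts 1/12 s, in which the tool goes at most 41.7 mm and 7.16 degrees, less where a joint would pass 70% of its speed; a pose out of reach is approached as far as the arm can. A call with a number of a shift or a turn outside -1 to 1 is refused whole. A call with a gripper value outside its range is refused whole. "gripper" is the opening, from 0 (shut) to 1 (fully open), set as the call begins (left out, the last holds). The fingers move at their own pace and stop on an object; the grip force is fixed at half the most. Time passes only in rows, so rows that repeat a pose let the fingers close, or fill a call up. It gives the time, the measured TCP pose, the force, the opening and the grip force at its end, in the units of the state.
- ctrl.get_obs(): the state, without advancing time (a new reading comes with each control period).
- ctrl.snapshot(name): name is "side" or "top"; returns a dict with "color" (480x640x3 uint8, red, green, blue), "vertical_fov" (degrees; the focal length in pixels is half the picture's height over the tangent of half this angle, whatever the lens; pixels are square), "cx", "cy" (the principal point, pixels), "rvec" (rotation vector, rad) and "tvec" (3), from world to camera coordinates, as OpenCV has them. Camera axes: x right, y down, z forward; pixel columns grow to the right and rows downward; lengths in m; the calibration is good to about 2 mm. A picture is of the moment at which its call begins. There is no depth.
- ctrl.close_job(): hands the job in; it is judged then, once.
Trained networks look in a picture, given as the dict that the camera call returned (one of the last four; its "shot" number tells which), for a name from the list of things; names that differ only in an ending like _2 or _b are one class to them, and where a whole thing is asked for, a point or a joint stands for the part that bears it (a point fixed in the world has none). Each returns a list of dicts, best first, with "conf" (0 to 1); they miss things now and then, are a little off and sometimes report something else, mostly with a low value. They report only what shows in the picture. A call takes as long as a camera call. They do not tell look-alikes from the thing itself.
- ctrl.boxes_of(picture, thing): "xy" ([column, row] as shares, 0 to 1, of the picture: columns of its width, rows of its height, amid what is visible of it).
- ctrl.cut_out(picture, thing): "pixels" (480x640 bool, what is visible of it) and "xy" ([column, row] as shares, 0 to 1, of the picture: columns of its width, rows of its height, amid what is visible of it).
The state is a dict: "clock": time; "joint_pos": joint angles; "qvel": joint speeds; "tau": joint torques, N m; "tool_pos": TCP position; "orientation": TCP orientation; "force": force on the tool from outside, world axes, zero at the start; "moment": the same for the moment, N m; "opening": finger opening in m; "gripper_force": force on a finger pad.
Only numpy, scipy, OpenCV 4.12 (cv2) and the standard library are available. Lean on these libraries where they do the work, as an engineer would, in place of code of your own. Each camera call takes 0.05 s, during which the arm holds its last target. There are 200 camera calls.

## Working session

There is one attempt and no reset: what is moved stays moved. The work goes in short steps, Python scripts to look and compute and a tool call to move; the robot and the scene stay as the last step left them, time stands still between calls to the robot, and variables do not carry over. Pictures are saved under pics/ and viewed, at most 10 in all, crops included, and the job is handed in when it is done.

Besides the shell and the picture viewer there is one more tool, called after "Request:" as name(argument=value, ...) on one line, values as JSON. send_rows: Moves the arm, as the interface text tells. Shift numbers are shares of 800 mm and turn numbers shares of 90 degrees, none past 1 either way. Its arguments: {"type":"object","properties":{"deltas":{"type":"array","items":{"type":"array"}},"gripper":{"type":"number"}},"required":["deltas"]}

```bash
mkdir -p pics; ls; python3 - <<'E'
from plant import ctrl
import cv2,numpy as np
print(ctrl.get_obs())
for n in ("side","top"):
    p=ctrl.snapshot(n); cv2.imwrite(f"pics/{n}0.png",p["color"][:,:,::-1])
    print(n,{k:v for k,v in p.items() if k!="color"})
    for t in ("plate","jig_base","standoff","capacitor","tab_a"):
        print(t,[(round(d["conf"],2),np.round(np.array(d["xy"])*[640,480],1).tolist()) for d in ctrl.boxes_of(p,t)])
E
```

```text
pics
{'clock': 0.0, 'joint_pos': array([ 8.40561832e+01,  2.05923101e+01,  6.34625900e-01, -2.05544142e-02,
       -7.01363893e+01, -1.65060577e+01]), 'qvel': array([-0.00062362,  0.10616257, -0.07255296,  0.07265222,  0.00021464,
        0.00964403]), 'tau': array([ 1.37497897e-03, -5.82713807e+01,  2.93048555e+01,  6.99732408e+00,
        7.06541701e-03, -1.47426081e-04]), 'tool_pos': array([0.2576437 , 0.62348645, 0.29121783]), 'orientation': array([ 1.79904313e+02, -8.20433711e-03, -2.24568675e+01]), 'force': array([ 0.43516617, -0.02170234,  0.12968511]), 'moment': array([ 0.02036474,  0.04985469, -0.01930789]), 'gripper_force': 0.0, 'opening': 0.0875851050414086}
side {'vertical_fov': 53.27602711471159, 'cx': 316.59885968268907, 'cy': 236.44895953977186, 'rvec': array([ 0.09795054, -2.72438213,  1.46588219]), 'tvec': array([0.50749998, 0.09985664, 0.91711342]), 'shot': 1}
plate [(0.78, [460.4, 394.0]), (0.61, [302.4, 242.4])]
jig_base [(0.72, [297.8, 271.6]), (0.7, [318.0, 210.9]), (0.29, [284.9, 274.2])]
standoff [(0.42, [338.9, 222.9]), (0.32, [214.1, 221.3])]
capacitor [(0.39, [309.5, 221.4])]
tab_a [(0.78, [286.1, 216.8]), (0.72, [339.5, 225.9]), (0.6, [253.8, 264.5]), (0.51, [311.9, 275.7]), (0.2, [297.3, 244.2])]
top {'vertical_fov': 43.3060965493085, 'cx': 328.74421790610614, 'cy': 242.55541099999263, 'rvec': array([ 2.15003547, -2.11700397,  0.14209794]), 'tvec': array([-0.00231447,  0.52061383,  1.43971472]), 'shot': 2}
plate [(0.81, [355.8, 229.6]), (0.65, [224.5, 338.2]), (0.61, [420.7, 329.7])]
jig_base [(0.92, [382.6, 237.8])]
standoff [(0.35, [388.6, 264.3])]
capacitor [(0.49, [396.0, 238.7])]
tab_a [(0.85, [319.3, 246.3]), (0.74, [331.9, 197.8]), (0.71, [387.3, 263.3])]
```

View pics/top0.png

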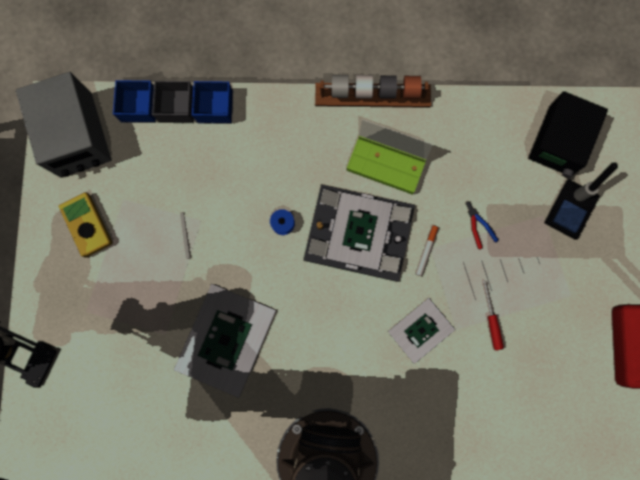

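View pics/side0.png

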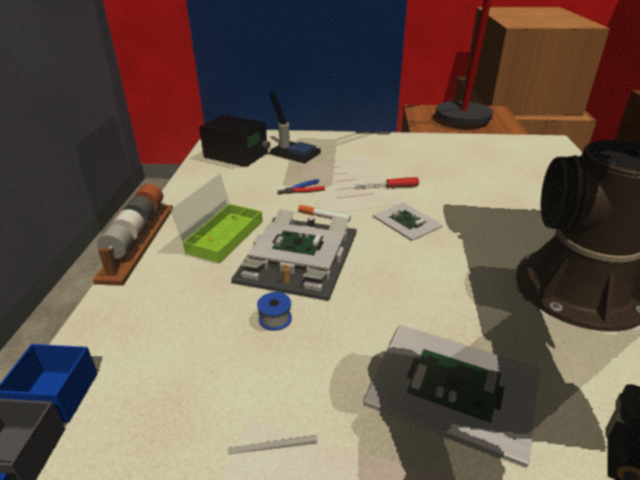

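Top view: the jig sits at about (360,232), with its plate on the dark base. The look-alikes are at (228,338), which is large, and (421,329), which is small. Next I fit the jig pose.

```bash
cat > h.py <<'E'
import numpy as np,cv2
def cam(p):
    f=240/np.tan(np.radians(p["vertical_fov"])/2)
    return np.array([[f,0,p["cx"]],[0,f,p["cy"]],[0,0,1]]),cv2.Rodrigues(p["rvec"])[0],np.array(p["tvec"])
def unproj(p,uv,z):
    K,R,t=cam(p); d=R.T@np.linalg.solve(K,[uv[0],uv[1],1]); c=-R.T@t
    return c+d*(z-c[2])/d[2]
def proj(p,X):
    K,R,t=cam(p); return cv2.projectPoints(np.float64(X).reshape(-1,3),np.float64(p["rvec"]),t,K,None)[0].reshape(-1,2)
E
python3 - <<'E'
from plant import ctrl
from h import *
p=ctrl.snapshot("top")
m=ctrl.cut_out(p,"jig_base")
pl=ctrl.cut_out(p,"plate")
for name,L,z in(("base",m,.012),("plate",pl,.035)):
  for d in L:
    ys,xs=np.nonzero(d["pixels"])
    W=np.array([unproj(p,(x,y),z)[:2] for x,y in zip(xs,ys)])
    r=cv2.minAreaRect((W*1000).astype(np.float32))
    print(name,round(d["conf"],2),np.round(r[0],1),np.round(r[1],1),round(r[2],1))
im=p["color"][165:300,285:435,::-1]
cv2.imwrite("pics/crop1.png",cv2.resize(im,None,fx=5,fy=4.4,interpolation=cv2.INTER_CUBIC)[:594,:750])
s=ctrl.snapshot("side")
cv2.imwrite("pics/crop2.png",cv2.resize(s["color"][190:310,215:375,::-1],None,fx=5,fy=5,interpolation=cv2.INTER_CUBIC))
E
```

```text
base 0.96 [552.1 -68.1] [244.8 203.5] 77.8
plate 0.95 [ 312.8 -217.6] [100.1 128.3] 39.9
plate 0.91 [282.  252.3] [173.4 223.4] 68.6
plate 0.86 [551.9 -67.8] [133.2 172.1] 78.6
```

View pics/crop1.png

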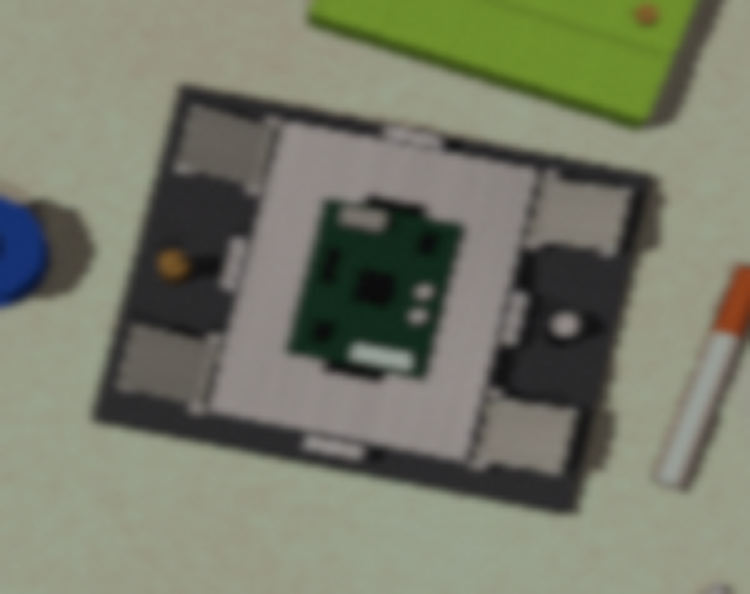

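View pics/crop2.png

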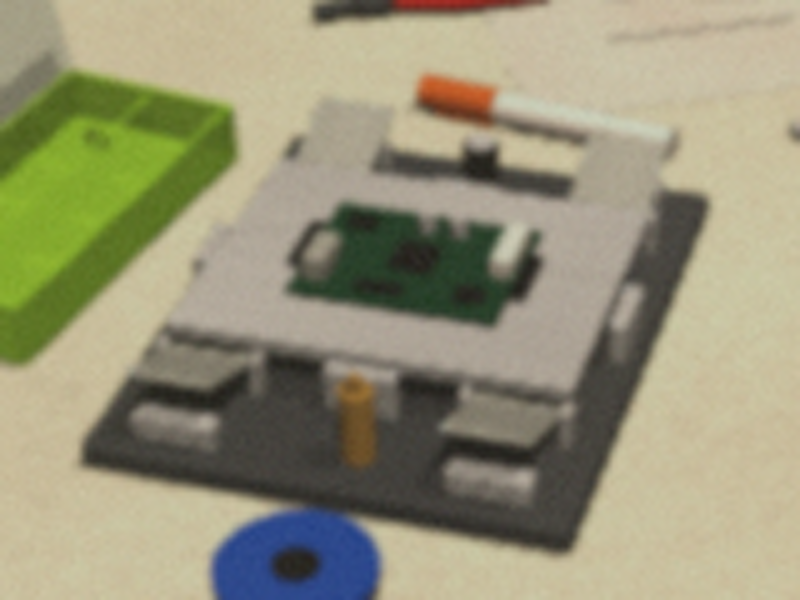

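Top crop: the plate is centred near (375,285), with the base corners at (182,88), (655,178), (578,512) and (95,418). Its four tabs stand up at left and right. The side crop confirms that all four tabs stand and that the standoff and capacitor sit between them. Now I compute local tab coordinates and the approach.

```bash
cat >> h.py <<'E'
C=np.array([.552,-.068]); YAW=-11.8
Rj=np.array([[np.cos(np.radians(YAW)),-np.sin(np.radians(YAW))],[np.sin(np.radians(YAW)),np.cos(np.radians(YAW))]])
def w(l): return C+Rj@(np.array(l)/1000)
def loc(x): return Rj.T@(np.array(x)[:2]-C)*1000
def delta(o,xy,tipz,yaw=YAW-90):
    """shift (tool axes, share of .8) and turn from measured pose to put the fingertips at xy,tipz"""
    from scipy.spatial.transform import Rotation as R
    r=R.from_euler("xyz",o["orientation"],degrees=True)
    d=r.as_matrix().T@(np.array([*xy,tipz+.066])-o["tool_pos"])
    t=-((yaw-o["orientation"][2]+180)%360-180)
    return np.round(d/.8,4),round(t/90,4)
E
python3 - <<'E'
from plant import ctrl
from h import *
p=ctrl.snapshot("top")
f=lambda c:(285+c[0]/5,165+c[1]/4.4)
print("tab outer z=42:")
for n,c in dict(c1=(635,185),c2=(615,255),d1=(578,405),d2=(568,475),b1=(192,105),b2=(178,160),a1=(130,325),a2=(117,387)).items(): print(n,np.round(loc(unproj(p,f(c),.042))))
print("base z=12:")
for c in((182,88),(655,178),(578,512),(95,418)): print(np.round(loc(unproj(p,f(c),.012))))
print("plate z=35:")
for c in((283,122),(537,168),(468,462),(212,410)): print(np.round(loc(unproj(p,f(c),.035))))
print("lid/tray",[np.round(loc(unproj(p,q,z))) for q,z in(((350,170),.03),((417,190),.03),((362,120),.107),((450,152),.107))])
o=ctrl.get_obs()
for n,l in dict(a=(-72,50),b=(72,50),c=(72,-50),d=(-72,-50)).items(): print(n,w(l).round(4),delta(o,w(l),.10))
E
```

```text
tab outer z=42:
c1 [  85. -115.]
c2 [  44. -113.]
d1 [ -43. -113.]
d2 [ -82. -116.]
b1 [ 82. 108.]
b2 [ 50. 108.]
a1 [-47. 110.]
a2 [-82. 108.]
base z=12:
[ 98. 118.]
[  98. -126.]
[ -97. -127.]
[-98. 117.]
plate z=35:
[84. 62.]
[ 85. -66.]
[-85. -67.]
[-84.  61.]
lid/tray [array([147.,  55.]), array([ 133., -119.]), array([253.,  50.]), array([ 220., -171.])]
a [ 0.4917 -0.0043] (array([0.5701, 0.614 , 0.1577]), np.float64(0.8817))
b [ 0.6327 -0.0338] (array([0.747 , 0.5807, 0.1577]), np.float64(0.8817))
c [ 0.6123 -0.1317] (array([0.7701, 0.7036, 0.1577]), np.float64(0.8817))
d [ 0.4713 -0.1022] (array([0.5932, 0.7369, 0.1577]), np.float64(0.8817))
```

Request:
send_rows(deltas=[[[0.038, 0.041, 0], 0], [[0.076, 0.082, 0], 0], [[0.114, 0.123, 0], 0], [[0.152, 0.164, 0], 0], [[0.17, 0.183, 0], 0]], gripper=0)

```text
clock: 1.27
tool_pos: [0.3279, 0.4339, 0.2923]
orientation: [-180.0, 0.0, -22.5]
force: [1.0, 1.4, 0.7]
opening: 0.0598
gripper_force: 0.0
```

Request:
send_rows(deltas=[[[0.038, 0.041, 0], 0], [[0.076, 0.082, 0], 0], [[0.114, 0.123, 0], 0], [[0.152, 0.164, 0], 0], [[0.17, 0.183, 0], 0]])

```text
clock: 1.68
tool_pos: [0.3975, 0.2468, 0.2926]
orientation: [-180.0, -0.0, -22.5]
force: [1.3, 0.1, 0.1]
opening: 0.0265
gripper_force: 0.0
```

Request:
send_rows(deltas=[[[0.038, 0.041, 0], 0], [[0.076, 0.082, 0], 0], [[0.114, 0.123, 0], 0], [[0.152, 0.164, 0], 0], [[0.17, 0.183, 0], 0]])

```text
clock: 2.1
tool_pos: [0.4674, 0.0596, 0.2927]
orientation: [-180.0, -0.0, -22.5]
force: [0.2, -1.4, 0.1]
opening: 0.0005
gripper_force: 0.0
```

Request:
send_rows(deltas=[[[0.02, 0.02, 0.02], 0.08], [[0.04, 0.04, 0.04], 0.16], [[0.06, 0.066, 0.06], 0.24], [[0.06, 0.066, 0.08], 0.32], [[0.06, 0.066, 0.1], 0.39]])

```text
clock: 2.52
tool_pos: [0.4915, -0.0065, 0.2115]
orientation: [-180.0, -0.0, -58.1]
force: [-0.7, 0.7, -0.1]
opening: 0.0006
gripper_force: 0.0
```

Request:
send_rows(deltas=[[[0, 0, 0], 0.08], [[0, 0, 0], 0.16], [[0, 0, 0], 0.24], [[0, 0, 0], 0.32], [[0, 0, 0], 0.39]])

```text
clock: 2.93
tool_pos: [0.4914, -0.005, 0.2123]
orientation: [-180.0, 0.0, -93.0]
force: [-0.1, 0.2, -0.1]
opening: -0.0001
gripper_force: 0.0
```

Request:
send_rows(deltas=[[[0, 0, 0], 0.08], [[0, 0, 0], 0.102], [[0, 0, 0], 0.102], [[0, 0, 0], 0.102], [[0, 0, 0], 0.102]])

```text
clock: 3.35
tool_pos: [0.4914, -0.005, 0.2122]
orientation: [-180.0, 0.0, -101.7]
force: [-0.3, -1.2, -0.4]
opening: 0.0005
gripper_force: 0.0
```

```bash
sed -i 's/^C=.*/C=np.array([.5514,-.0709]); YAW=-11.8/' h.py; cat > st.py <<'E'
from plant import ctrl
from h import *
import sys
o=ctrl.get_obs(); l=eval(sys.argv[1])
print(o["clock"],o["tool_pos"].round(4),"tipz",round(o["tool_pos"][2]-.066,4),o["orientation"].round(2),o["force"].round(2),"loc",loc(o["tool_pos"]).round(1),"op",round(o["opening"],4))
print(delta(o,w(l[:2]),l[2]/1000))
E
python3 st.py "(-72,50,45)"
python3 - <<'E'
from plant import ctrl
import cv2
s=ctrl.snapshot("side")
cv2.imwrite("pics/crop3.png",cv2.resize(s["color"][150:310,195:395,::-1],None,fx=3.6,fy=3.6,interpolation=cv2.INTER_CUBIC))
E
```

```text
3.35 [ 0.4914 -0.005   0.2122] tipz 0.1462 [-179.99    0.   -101.73] [-0.27 -1.19 -0.42] loc [-72.2  52.2] op 0.0005
(array([ 0.0028, -0.0003,  0.1266]), np.float64(0.0008))
```

View pics/crop3.png

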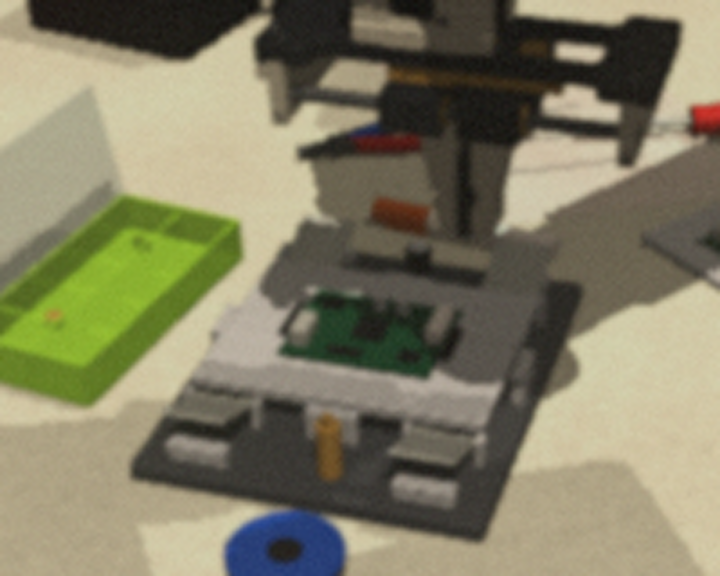

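The gripper is shut above corner a, with fingertips at about (475,235) in the crop, clear of everything. Descending.

Request:
send_rows(deltas=[[[0.003, 0, 0.04], 0], [[0.003, 0, 0.08], 0], [[0.003, 0, 0.11], 0], [[0.003, 0, 0.125], 0], [[0.003, 0, 0.13], 0]])

```text
clock: 3.82
tool_pos: [0.4896, -0.0078, 0.106]
orientation: [179.8, -0.1, -101.8]
force: [-0.7, 0.1, -0.2]
opening: 0.0006
gripper_force: 0.0
```

Request:
send_rows(deltas=[[[0, 0, 0.0025], 0], [[0, 0, 0.004], 0], [[0, 0, 0.005], 0], [[0, 0, 0.006], 0], [[0, 0, 0.006], 0]])

```text
clock: 4.23
tool_pos: [0.4912, -0.0072, 0.104]
orientation: [-179.9, 0.0, -101.8]
force: [0.5, -0.1, 1.0]
opening: 0.0008
gripper_force: 0.0
```

Request:
send_rows(deltas=[[[0, 0, 0.001], 0], [[0, 0, 0.002], 0], [[0, 0, 0.0025], 0], [[0, 0, 0.0025], 0], [[0, 0, 0.0025], 0]])

```text
clock: 4.65
tool_pos: [0.4908, -0.0074, 0.1013]
orientation: [180.0, -0.0, -101.8]
force: [-1.0, 0.1, 0.5]
opening: 0.0006
gripper_force: 0.0
```

Request:
send_rows(deltas=[[[0, 0, 0.001], 0], [[0, 0, 0.002], 0], [[0, 0, 0.002], 0], [[0, 0, 0.002], 0], [[0, 0, 0.002], 0]])

```text
clock: 5.07
tool_pos: [0.491, -0.0074, 0.1008]
orientation: [-180.0, 0.0, -101.8]
force: [-5.1, 1.3, 14.7]
opening: 0.0005
gripper_force: 7.1
```

Corner a is stiff: it took 14.7 N with no give. On to corner b (tool −y = jig +x).

Request:
send_rows(deltas=[[[0, 0, -0.03], 0], [[0, -0.03, -0.03], 0], [[0, -0.075, -0.03], 0], [[0, -0.125, -0.03], 0], [[0, -0.17, -0.03], 0]])

```text
clock: 5.48
tool_pos: [0.626, -0.0356, 0.1242]
orientation: [-179.9, 0.0, -101.8]
force: [0.5, 0.2, 0.0]
opening: 0.0005
gripper_force: 0.0
```

Request:
send_rows(deltas=[[[0, -0.01, 0.01], 0], [[0, -0.01, 0.02], 0], [[0, -0.01, 0.025], 0], [[0, -0.01, 0.027], 0], [[0, -0.01, 0.027], 0]])

```text
clock: 5.9
tool_pos: [0.6304, -0.0368, 0.1017]
orientation: [179.9, -0.0, -101.8]
force: [0.3, 0.5, 0.9]
opening: 0.0005
gripper_force: 0.0
```

Request:
send_rows(deltas=[[[0, 0, 0.001], 0], [[0, 0, 0.002], 0], [[0, 0, 0.003], 0], [[0, 0, 0.0035], 0], [[0, 0, 0.0035], 0]])

```text
clock: 6.32
tool_pos: [0.6318, -0.0365, 0.0998]
orientation: [-180.0, 0.0, -101.8]
force: [-1.9, 1.9, 2.2]
opening: 0.0006
gripper_force: 1.6
```

Request:
send_rows(deltas=[[[0, 0, 0.001], 0], [[0, 0, 0.0015], 0], [[0, 0, 0.0015], 0], [[0, 0, 0.0015], 0], [[0, 0, 0.0015], 0]])

```text
clock: 6.73
tool_pos: [0.632, -0.0367, 0.0984]
orientation: [-180.0, 0.0, -101.8]
force: [-1.0, 3.8, 4.8]
opening: 0.0006
gripper_force: 2.4
```

Request:
send_rows(deltas=[[[0, 0, 0.0008], 0], [[0, 0, 0.0012], 0], [[0, 0, 0.0012], 0], [[0, 0, 0.0012], 0], [[0, 0, 0.0012], 0]])

```text
clock: 7.15
tool_pos: [0.6321, -0.0367, 0.0974]
orientation: [-180.0, 0.0, -101.8]
force: [-1.5, 3.1, 5.8]
opening: 0.0004
gripper_force: 2.8
```

Request:
send_rows(deltas=[[[0, 0, 0.001], 0], [[0, 0, 0.002], 0], [[0, 0, 0.0025], 0], [[0, 0, 0.0025], 0], [[0, 0, 0.0025], 0]])

```text
clock: 7.57
tool_pos: [0.6321, -0.0367, 0.0968]
orientation: [-179.9, 0.0, -101.8]
force: [-5.2, 4.9, 16.0]
opening: 0.0005
gripper_force: 7.7
```

```bash
python3 - <<'E'
from plant import ctrl
import cv2
s=ctrl.snapshot("side")
cv2.imwrite("pics/crop4.png",cv2.resize(s["color"][190:310,215:375,::-1],None,fx=5,fy=5,interpolation=cv2.INTER_CUBIC))
E
```

```text
(no output)
```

View pics/crop4.png

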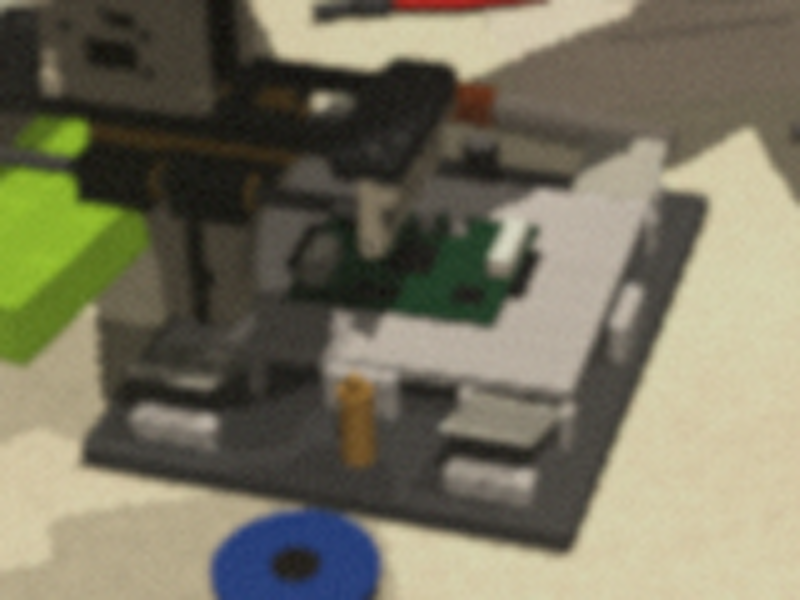

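Picture: fingertips on corner b at about (190,390), plate tilted, all tabs still standing. Corner b gave about 4.3 mm at 2–6 N and then bottomed, so b is the corner. Letting go and moving over tab_b.

Request:
send_rows(deltas=[[[0, 0, -0.02], 0], [[0, 0, -0.045], 0], [[-0.03, 0.009, -0.045], 0], [[-0.06, 0.009, -0.045], 0], [[-0.0625, 0.009, -0.045], 0]])

```text
clock: 8.03
tool_pos: [0.6358, 0.0157, 0.1314]
orientation: [-179.9, 0.0, -101.7]
force: [0.7, -0.7, 0.9]
opening: 0.0004
gripper_force: 0.0
```

```bash
python3 st.py "(65,100,45)"; python3 - <<'E'
from plant import ctrl
import cv2
s=ctrl.snapshot("side")
cv2.imwrite("pics/crop5.png",cv2.resize(s["color"][190:310,215:375,::-1],None,fx=5,fy=5,interpolation=cv2.INTER_CUBIC))
E
```

```text
8.0333 [0.6358 0.0157 0.1314] tipz 0.0654 [-1.7993e+02  2.0000e-02 -1.0175e+02] [ 0.66 -0.72  0.86] loc [ 64.9 102. ] op 0.0004
(array([ 0.0025, -0.0001,  0.0255]), np.float64(0.0006))
```

View pics/crop5.png

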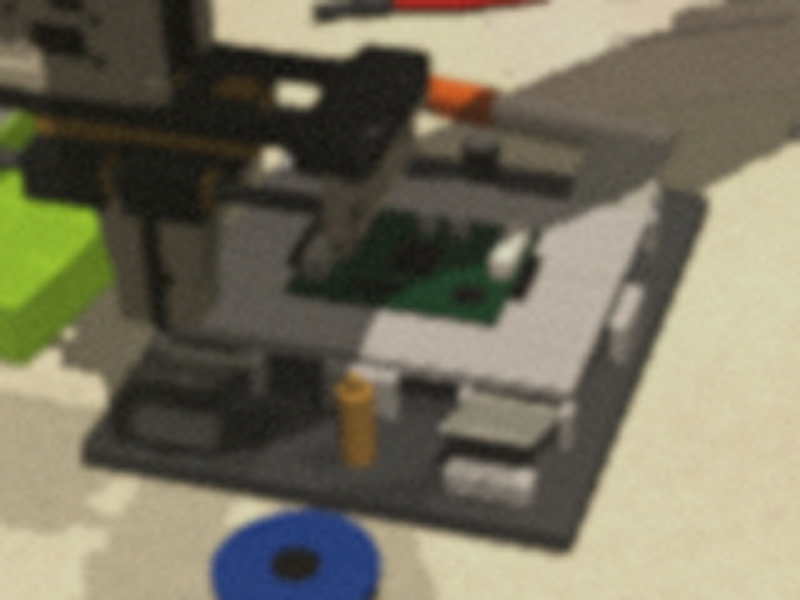

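Picture: the fingertips hang above tab_b at about (185,330), the plate is level again, and the standoff at (357,420) is clear. Pressing down.

Request:
send_rows(deltas=[[[0.0015, 0, 0.008], 0], [[0.0015, 0, 0.016], 0], [[0.0015, 0, 0.022], 0], [[0.0015, 0, 0.025], 0], [[0.0015, 0, 0.025], 0]])

```text
clock: 8.5
tool_pos: [0.6341, 0.0115, 0.1099]
orientation: [179.9, -0.1, -101.9]
force: [0.5, 0.4, 0.2]
opening: 0.0002
gripper_force: 0.0
```

Request:
send_rows(deltas=[[[0, 0, 0.002], 0], [[0, 0, 0.004], 0], [[0, 0, 0.006], 0], [[0, 0, 0.008], 0], [[0, 0, 0.01], 0]])

```text
clock: 8.92
tool_pos: [0.6353, 0.0126, 0.1038]
orientation: [-179.9, 0.0, -101.8]
force: [-0.2, 0.9, 5.0]
opening: 0.0006
gripper_force: 1.7
```

Request:
send_rows(deltas=[[[0, 0, 0.002], 0], [[0, 0, 0.004], 0], [[0, 0, 0.006], 0], [[0, 0, 0.008], 0], [[0, 0, 0.009], 0]])

```text
clock: 9.33
tool_pos: [0.635, 0.0125, 0.0959]
orientation: [-180.0, 0.0, -101.8]
force: [1.4, 2.6, 3.6]
opening: 0.0004
gripper_force: 1.7
```

Request:
send_rows(deltas=[[[0, 0, 0.001], 0], [[0, 0, 0.002], 0], [[0, 0, 0.003], 0], [[0, 0, 0.004], 0], [[0, 0, 0.004], 0]])

```text
clock: 9.75
tool_pos: [0.6348, 0.0124, 0.0927]
orientation: [-180.0, -0.0, -101.8]
force: [1.3, 1.7, 2.8]
opening: 0.0002
gripper_force: 1.4
```

Request:
send_rows(deltas=[[[0, 0, 0.0008], 0], [[0, 0, 0.0015], 0], [[0, 0, 0.0015], 0], [[0, 0, 0.0015], 0], [[0, 0, 0.0015], 0]])

```text
clock: 10.17
tool_pos: [0.6348, 0.0123, 0.0924]
orientation: [-180.0, 0.0, -101.8]
force: [-1.5, 2.1, 10.0]
opening: 0.0006
gripper_force: 4.8
```

At the stop: 10 N at a tip height of 26.5 mm, as expected for a flat tab. One firm push more, then lift away.

Request:
send_rows(deltas=[[[0, 0, 0.001], 0], [[0, 0, 0.001], 0], [[0, 0, 0.001], 0], [[0, 0, 0.001], 0], [[0, 0, 0.001], 0]])

```text
clock: 10.58
tool_pos: [0.6349, 0.0124, 0.0923]
orientation: [-180.0, 0.0, -101.8]
force: [-2.8, 2.7, 15.4]
opening: 0.0004
gripper_force: 7.3
```

Request:
send_rows(deltas=[[[0, 0, -0.02], 0], [[0, 0, -0.06], 0], [[0, 0, -0.1], 0], [[0, 0, -0.14], 0], [[0, 0, -0.18], 0]])

```text
clock: 11.0
tool_pos: [0.6334, 0.0117, 0.2352]
orientation: [179.8, -0.1, -101.9]
force: [0.9, 0.2, 0.0]
opening: -0.0001
gripper_force: 0.0
```

Request:
send_rows(deltas=[[[0, 0.04, 0], 0], [[0, 0.08, 0], 0], [[0, 0.12, 0], 0], [[0, 0.16, 0], 0], [[0, 0.16, 0], 0]])

```text
clock: 11.42
tool_pos: [0.5034, 0.0378, 0.234]
orientation: [179.8, -0.1, -101.9]
force: [0.2, -0.4, -1.0]
opening: 0.0004
gripper_force: 0.0
```

```bash
python3 - <<'E'
from plant import ctrl
import cv2
s=ctrl.snapshot("side")
cv2.imwrite("pics/crop6.png",cv2.resize(s["color"][190:310,215:375,::-1],None,fx=5,fy=5,interpolation=cv2.INTER_CUBIC))
E
```

```text
(no output)
```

View pics/crop6.png

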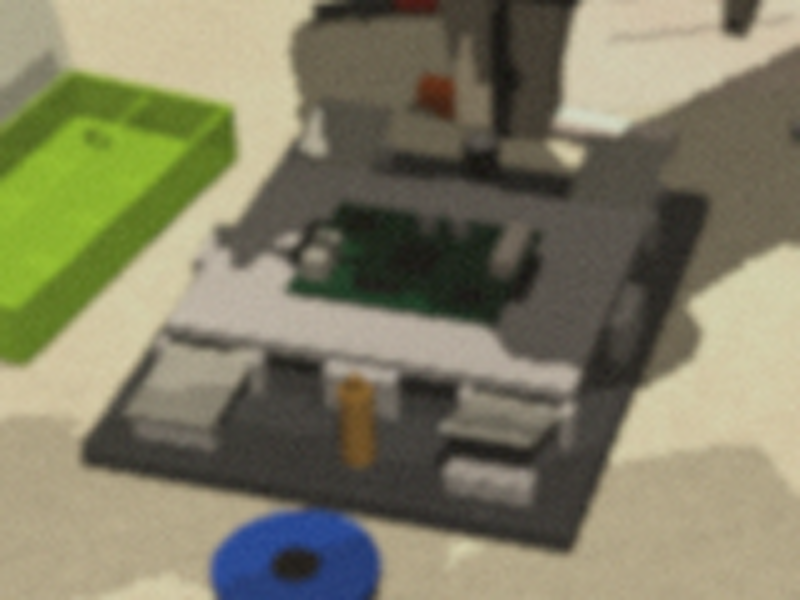

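Picture: tab_b at (190,385) now lies flat, while tab_a at (500,415) and the two right tabs still stand. The standoff, capacitor and spool have not moved, and the arm is clear. Handing in.

```bash
python3 -c "
from plant import ctrl
print(ctrl.close_job())"
```

```text
the job is handed in; nothing more can be done
None
```

The far left corner (b) is the one that gives: it sank about 4.3 mm, while corner a held firm and c and d did not need testing. I let go of the plate and pressed only tab_b flat; the other three tabs are still standing, and the job is handed in.

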